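# Find the bored end of a handle blank and hold it hole-up

### The job

One end of the square wooden handle blank has a blind hole for a tool's tang, the other end is solid: feel which is which by offering the ends to the level steel pin of the bench bracket, and slip the bored end at least half-way over the pin. Then draw the blank off, turn it upright with the hole facing straight up, ready for glue, and finish while still holding it there, motionless and lifted about 15 cm off the bench, touching nothing but the gripper. Leave the other things on the bench where they are.

Things in the scene. Friction and masses are not known exactly. Their poses are not given: they have to be found in the camera images.
- blank_center (a point): Centre of the handle blank: a loose bar of plain brown wood, 75 mm long, 40 x 40 mm square, about 0.1 kg, lying on a long side. x runs along its length, in any direction. In the middle of one end face (+x or -x: find it by feel) is a round blind hole, 18 mm across, 42 mm deep; the other end is flat and solid.
- pin_tip (a point): Very end of the rounded tip of the bracket's level steel pin, 10 mm thick, 120 mm above the bench. The pin points along this point's -x axis, roughly towards the robot, and stands free for 47 mm from a collar 22 mm across. z is up.
- bracket: Dark steel bracket bolted to the bench; its origin lies on the bench under the pin's tip, same axes. Its upright is 50 mm wide (y), 22 mm thick, near face 51 mm behind the tip (+x), top 136 mm above the bench. Its foot, 12 mm thick, 80 mm wide, lies 20 to 120 mm behind the tip.
- tape_roll: roll of tape lying flat, 70 mm across, 24 mm high; a bystander, to be left where it is.
- offcut: flat strip of plywood, 90 x 28 x 14 mm; a bystander, to be left where it is.
- screwdriver: screwdriver lying on the bench; a bystander, to be left where it is.
- hammer: hammer lying on the bench; a bystander, to be left where it is.
- wrench: open-ended wrench lying on the bench; a bystander, to be left where it is.
- glue_jar: small closed jar, 60 mm across, 70 mm high; a bystander, to be left where it is.
There are look-alikes about, which are no part of the job. There is more than one size of the part that bears blank_center; the job needs the smallest.

How it is judged:
By the outcome, as a careful person would: the job done as asked, in the order asked, and still so for the second after the job is handed in, while the arm keeps its last pose, push and grip.
It also fails if it takes over 58 s, if anything falls off the work surface, if the arm or the gripper's body presses on something with over 40 N, if the wrist force passes 120 N, or if a joint passes its speed limit or range.

### The arm

A 7-joint arm with a two-finger parallel gripper is mounted at the origin on the work surface. World frame = base frame: x ahead of the robot, y to its left, z up, the work surface at z = 0. Lengths are in m, angles in degrees, forces in N, time in s.
With the tool pointing down it reaches from about 0.425 to 0.875 m from the base axis. Payload 4.7 kg.
Tool frame: the origin (TCP) lies on the mounting face of the last link; the fingertips stand 182 mm ahead of it and the grasp point (between the pads) lies 164 mm ahead of it; z points along the fingers, y is the line along which they close (so a half turn about z gives the same grasp; the last joint's range is limited). The gripper opens to 87 mm and grips with 3 to 60 N. Pads are 19 mm wide; open, the fingers measure 117 mm over their backs; the gripper's body (75 mm by 190 mm) begins 51 mm behind the grasp point.
Start: joints at [76.553, 18.392, -4.016, 83.108, 1.295, 78.541, -3.26], TCP at [0.16, -0.63, 0.405] pointing down, gripper open.
Joint ranges: [-163.93, 163.93], [-17.29, 119.83], [-79.2, 71.16], [3.27, 140.29], [-89.18, 269.18], [5.43, 117.66], [-154.24, 154.24]. Speed limits (degrees/s): [147.25, 147.25, 180, 180, 180, 180, 180].

### API

Orientations are given as [roll, pitch, yaw] about the fixed x, y, z axes, in that order (R = Rz(yaw) Ry(pitch) Rx(roll)).
In Python, from cell import env gives the robot as it stands.
- The arm moves only by the tool servo_tool, never from a script. Its argument "plan" is a list of rows, each an object with "xyz": the shift along the tool's x, y, z in cm, a list of three; "twist": the turn, a rotation vector about the tool's x, y, z in degrees, a list of three; "jaw": the closure, from 0 (fully open) to 1 (shut). In form: [{"xyz": [x, y, z], "twist": [wx, wy, wz], "jaw": jaw}, ...]. A call has 1 to 10 rows; each row is the pose to reach, as a shift and turn from the pose commanded when the call began, along the tool's axes at that moment; what a row does not reach only later rows make up. A row lasts 1/12 s, in which the tool goes at most 41.7 mm and 7.16 degrees, less where a joint would pass 70% of its speed; a pose out of reach is approached as far as the arm can. A call with a gripper value outside its range is refused whole. The fingers move at their own pace and stop on an object; "newtons" is the grip in N (left out, the last holds). Time passes only in rows, so rows that repeat a pose let the fingers close. It gives the time, the measured TCP pose, the force, the opening and the grip force at its end, in the units of the state.
- env.get_obs(): the state, without advancing time (a new reading comes with each control period).
- env.read_camera(name): name is "side" or "top"; returns a dict with "img" (384x512x3 uint8, red, green, blue), "camera_matrix" (3x3 intrinsics, pixels), "R" (3x3) and "t" (3): a world point X has camera coordinates R X + t. Camera axes: x right, y down, z forward; pixel columns grow to the right and rows downward; lengths in m; the calibration is good to about 2 mm. A picture is of the moment at which its call begins. There is no depth.
- env.sign_off(): hands the job in; it is judged then, once.
The state is a dict: "time_s": time; "qpos": joint angles; "joint_velocities": joint speeds; "effort": joint torques, N m; "tool_pos": TCP position; "tool_rot": TCP orientation; "force": force on the tool from outside, world axes, zero at the start; "wrist_torque": the same for the moment, N m; "grip_width": finger opening in m; "grasp_force": force on a finger pad.
Only numpy, scipy, OpenCV 4.12 (cv2) and the standard library are available. Lean on these libraries where they do the work, as an engineer would, in place of code of your own. Each camera call takes 0.05 s, during which the arm holds its last target. There are 200 camera calls.

## Working session

There is one attempt and no reset: what is moved stays moved. The work goes in short steps, Python scripts to look and compute and a tool call to move; the robot and the scene stay as the last step left them, time stands still between calls to the robot, and variables do not carry over. Pictures are saved under pics/ and viewed, at most 10 in all, crops included, and the job is handed in when it is done.

Besides the shell and the picture viewer there is one more tool, called after ">>>" as name([rows], argument=value, ...), one row to a line, values as JSON. servo_tool: Moves the arm, as the interface text tells. Its arguments: {"type":"object","properties":{"plan":{"type":"array","items":{"type":"object","properties":{"xyz":{"type":"array","items":{"type":"number"}},"twist":{"type":"array","items":{"type":"number"}},"jaw":{"type":"number"}}}},"newtons":{"type":"number"}},"required":["plan"]}

```bash
mkdir -p pics
python3 - <<'E'
from cell import env
import cv2,pickle
d={}
for n in("top","side"):
    c=env.read_camera(n);d[n]=c;cv2.imwrite(f"pics/{n}0.png",c["img"][:,:,::-1])
    print(n,c["camera_matrix"].tolist(),c["R"].round(4).tolist(),c["t"].tolist())
pickle.dump(d,open("d0.pkl","wb"))
print(env.get_obs())
E
```

```text
top [[406.0268135488214, 0.0, 259.66989123966357], [0.0, 406.0268135488214, 191.99148863635318], [0.0, 0.0, 1.0]] [[0.026, -0.9997, -0.0025], [-0.9846, -0.0252, -0.1732], [0.1731, 0.007, -0.9849]] [-0.014943609145136962, 0.5119705930082854, 1.1065250421005077]
side [[400.45226952854335, 0.0, 258.8928984114391], [0.0, 400.45226952854335, 187.35914851402282], [0.0, 0.0, 1.0]] [[-0.7546, -0.656, -0.0139], [-0.4976, 0.5859, -0.6396], [0.4278, -0.4757, -0.7686]] [0.3567526974719732, 0.3012200215305255, 1.1874582150706363]
{'time_s': 0.1, 'qpos': array([76.55236102, 18.43398852, -4.01674588, 83.16746464,  1.29576318,
       78.54014433, -3.25847898]), 'joint_velocities': array([-0.08443325, -0.02570071,  0.01196067, -0.04127004, -0.06152266,
       -0.12126213,  0.09357089]), 'effort': array([ 1.07711439e-04, -4.92570734e+01, -4.05652067e-01, -3.13398850e+01,
       -6.42076973e-02,  3.94850748e-02,  2.95942129e-05]), 'tool_pos': array([ 0.15999407, -0.62981522,  0.40378405]), 'tool_rot': array([-1.79903680e+02,  5.76917452e-03,  1.42600541e+01]), 'force': array([-0.31707611,  0.33622271,  0.31822975]), 'wrist_torque': array([ 0.00971957,  0.05103509, -0.01331978]), 'grasp_force': 0.0, 'grip_width': 0.08734367928645241}
```

View pics/top0.png

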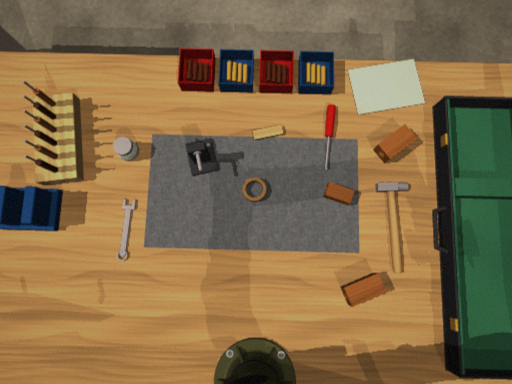

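View pics/side0.png

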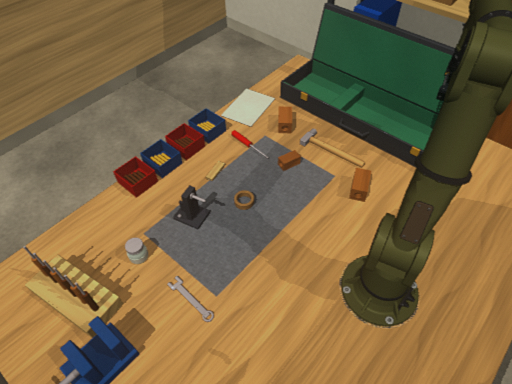

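Run:
```python
import pickle,cv2,numpy as np
d=pickle.load(open("d0.pkl","rb"))
def cr(n,u,v,w=64,h=48,s=6):
    im=cv2.resize(d[n]["img"][v-h//2:v+h//2,u-w//2:u+w//2,::-1],None,fx=s,fy=s,interpolation=cv2.INTER_CUBIC)
    for i in range(0,w,10): cv2.putText(im,str(u-w//2+i),(i*s,8),0,.3,(255,255,255));cv2.line(im,(i*s,10),(i*s,16),(255,255,255))
    for i in range(0,h,10): cv2.putText(im,str(v-h//2+i),(0,i*s+4),0,.3,(255,255,255));cv2.line(im,(20,i*s),(26,i*s),(255,255,255))
    return im
cv2.imwrite("pics/c1.png",np.vstack([np.hstack([cr("top",340,193),cr("top",208,157)]),np.hstack([cr("side",290,160),cr("side",200,205)])]))
```

```text
(no output)
```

View pics/c1.png

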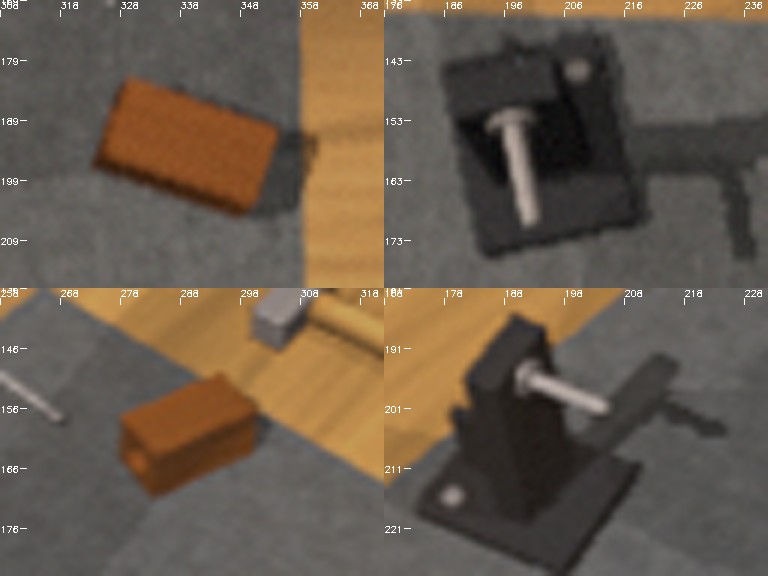

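```bash
cat > h.py <<'E'
import pickle,numpy as np,cv2
d=pickle.load(open("d0.pkl","rb"))
def ray(n,u,v,c=None):
    c=c or d[n];K,R,t=c["camera_matrix"],np.array(c["R"]),np.array(c["t"])
    return -R.T@t,R.T@np.linalg.solve(K,[u,v,1])
def onz(n,u,v,z,c=None):
    o,r=ray(n,u,v,c);return o+r*(z-o[2])/r[2]
def tri(a,b,ca=None,cb=None):
    o,r=ray("top",*a,ca);p,s=ray("side",*b,cb)
    k=np.linalg.lstsq(np.c_[r,-s],p-o,rcond=None)[0];x,y=o+k[0]*r,p+k[1]*s
    return (x+y)/2,np.linalg.norm(x-y)
E
python3 - <<'E'
from h import *
np.set_printoptions(precision=4,suppress=True)
print("tip",tri((200.5,170.3),(204.8,201)),onz("top",200.5,169.8,.12),onz("side",204.8,201,.12))
print("base",onz("top",198,153.5,.12),onz("side",192.8,195.5,.12))
print("top corners",*[onz("top",*p,.04) for p in((329.3,182),(354.3,190.2),(349.5,203),(324.7,195))])
print("side corners",*[onz("side",258+a/6,136+(b-288)/6,.04) for a,b in((120,415),(222,374),(256,407),(155,458))])
im=d["top"]["img"].astype(int);m=((im[...,0]-im[...,2]>50)).astype(np.uint8);m[:,:315]=0;m[:,356:]=0;m[:175]=0;m[215:]=0
# bright top face only
m2=(m>0)&(im[...,0]>110)
for q in(m,m2.astype(np.uint8)):
    c=max(cv2.findContours(q.astype(np.uint8),0,1)[0],key=cv2.contourArea);b=cv2.boxPoints(cv2.minAreaRect(c));P=np.array([onz("top",*p,.04)for p in b])
    print(b.tolist(),P[:,:2].tolist(),P.mean(0),[np.linalg.norm(P[i]-P[i-1]) for i in(1,2)])
    e=[P[i]-P[i-1] for i in (1,2)];print([np.degrees(np.arctan2(x[1],x[0])) for x in e])
E
```

```text
tip (array([0.556 , 0.1589, 0.1162]), np.float64(0.003235679827726266)) [0.5551 0.1574 0.12  ] [0.5551 0.1613 0.12  ]
base [0.5999 0.1665 0.12  ] [0.6001 0.1706 0.12  ]
top corners [ 0.5471 -0.1999  0.04  ] [ 0.5251 -0.2709  0.04  ] [ 0.4879 -0.2568  0.04  ] [ 0.509  -0.1867  0.04  ]
side corners [ 0.5484 -0.1958  0.04  ] [ 0.5222 -0.2646  0.04  ] [ 0.4885 -0.2554  0.04  ] [ 0.5092 -0.1814  0.04  ]
[[323.1000061035156, 195.6999969482422], [328.0000305175781, 180.99998474121094], [354.1000061035156, 189.6999969482422], [349.1999816894531, 204.40000915527344]] [[0.5069123560536671, -0.18214802379179204], [0.5498928206709112, -0.1961929777151393], [0.5264974944172842, -0.27039055849057475], [0.48383233413333643, -0.2559331786312806]] [ 0.5168 -0.2262  0.04  ] [np.float64(0.04521704401465352), np.float64(0.07779860078073972)]
[np.float64(-18.09611291143289), np.float64(-107.50064541248433)]
[[324.0, 194.0], [328.29998779296875, 181.10000610351562], [353.79998779296875, 189.60000610351562], [349.5, 202.5]] [[0.5118792731371519, -0.1847102155791245], [0.5496227944394885, -0.19704903021528633], [0.5267653325459943, -0.26954097487174755], [0.4892924655311537, -0.2568483190262485]] [ 0.5194 -0.227   0.04  ] [np.float64(0.03970918970371339), np.float64(0.07601016776910818)]
[np.float64(-18.10319596263435), np.float64(-107.50060354790634)]
```

>>> servo_tool([
  {"xyz": [44.65,-30.34,0],"twist": [0,0,-58.2],"jaw": 0},
  {"xyz": [44.65,-30.34,0],"twist": [0,0,-58.2],"jaw": 0},
  {"xyz": [44.65,-30.34,0],"twist": [0,0,-58.2],"jaw": 0},
  {"xyz": [44.65,-30.34,0],"twist": [0,0,-58.2],"jaw": 0},
  {"xyz": [44.65,-30.34,0],"twist": [0,0,-58.2],"jaw": 0},
  {"xyz": [44.65,-30.34,0],"twist": [0,0,-58.2],"jaw": 0},
  {"xyz": [44.65,-30.34,0],"twist": [0,0,-58.2],"jaw": 0},
  {"xyz": [44.65,-30.34,0],"twist": [0,0,-58.2],"jaw": 0},
  {"xyz": [44.65,-30.34,0],"twist": [0,0,-58.2],"jaw": 0},
  {"xyz": [44.65,-30.34,0],"twist": [0,0,-58.2],"jaw": 0},
])

```text
time_s: 0.93
tool_pos: [0.4372, -0.3163, 0.4046]
tool_rot: [-180.0, 0.0, 72.5]
force: [-0.3, -0.7, -0.4]
grip_width: 0.087
grasp_force: 0.0
```

>>> servo_tool([
  {"xyz": [11.04,4.99,10],"twist": [0,0,0],"jaw": 0},
  {"xyz": [11.04,4.99,10],"twist": [0,0,0],"jaw": 0},
  {"xyz": [11.04,4.99,10],"twist": [0,0,0],"jaw": 0},
  {"xyz": [11.04,4.99,10],"twist": [0,0,0],"jaw": 0},
  {"xyz": [11.04,4.99,10],"twist": [0,0,0],"jaw": 0},
  {"xyz": [11.04,4.99,10],"twist": [0,0,0],"jaw": 0},
])

```text
time_s: 1.43
tool_pos: [0.5174, -0.2261, 0.3029]
tool_rot: [-179.8, -0.1, 72.7]
force: [0.4, -0.7, -0.5]
grip_width: 0.087
grasp_force: 0.0
```

Run:
```python
from cell import env
import cv2,pickle,numpy as np
c=env.read_camera("side");cv2.imwrite("pics/s1.png",cv2.resize(c["img"][80:230,200:400,::-1],None,fx=4,fy=4,interpolation=cv2.INTER_CUBIC))
o=env.get_obs();print(o["tool_pos"],o["tool_rot"],o["qpos"])
```

```text
[ 0.51708626 -0.22796733  0.30421945] [-1.79914916e+02  1.26473845e-02  7.25087005e+01] [ 47.35105728  14.59783477 -29.98492649 101.67315491   7.94590419
  65.90698623  -2.58996818]
```

View pics/s1.png

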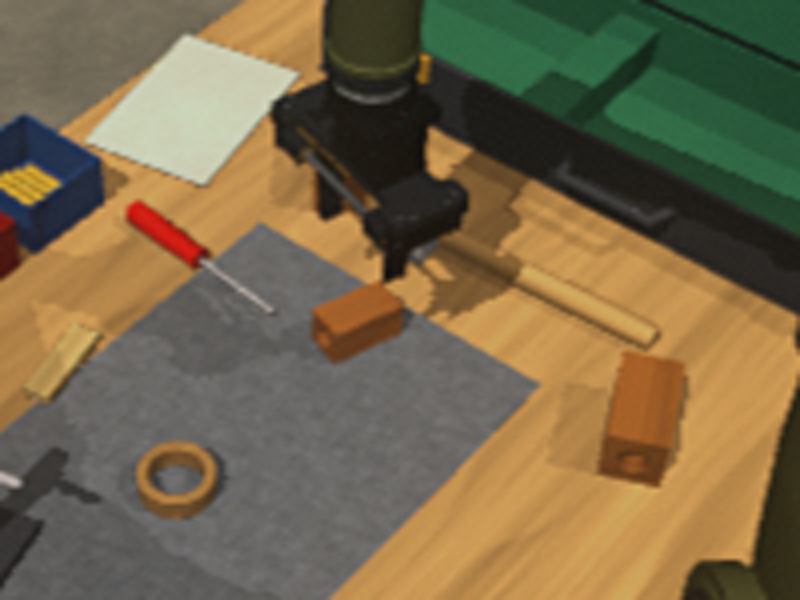

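>>> servo_tool([
  {"xyz": [0.1,0.1,4],"twist": [0,0,0],"jaw": 0},
  {"xyz": [0.1,0.1,8],"twist": [0,0,0],"jaw": 0},
  {"xyz": [0.1,0.1,11.5],"twist": [0,0,0],"jaw": 0},
  {"xyz": [0.1,0.1,11.5],"twist": [0,0,0],"jaw": 0},
  {"xyz": [0.1,0.1,11.5],"twist": [0,0,0],"jaw": 0},
])

```text
time_s: 1.9
tool_pos: [0.5176, -0.2288, 0.1898]
tool_rot: [-179.9, 0.0, 72.3]
force: [0.8, -0.1, 1.2]
grip_width: 0.0873
grasp_force: 0.0
```

>>> servo_tool([
  {"xyz": [0,0,0],"twist": [0,0,0],"jaw": 1},
  {"xyz": [0,0,0],"twist": [0,0,0],"jaw": 1},
  {"xyz": [0,0,0],"twist": [0,0,0],"jaw": 1},
  {"xyz": [0,0,0],"twist": [0,0,0],"jaw": 1},
  {"xyz": [0,0,0],"twist": [0,0,0],"jaw": 1},
  {"xyz": [0,0,0],"twist": [0,0,0],"jaw": 1},
  {"xyz": [0,0,0],"twist": [0,0,0],"jaw": 1},
  {"xyz": [0,0,0],"twist": [0,0,0],"jaw": 1},
], newtons=30)

```text
time_s: 2.57
tool_pos: [0.5185, -0.2272, 0.1898]
tool_rot: [-180.0, 0.0, 72.5]
force: [0.1, 0.2, -0.6]
grip_width: 0.042
grasp_force: 0.0
```

>>> servo_tool([
  {"xyz": [0,0,0],"twist": [0,0,0],"jaw": 1},
  {"xyz": [0,0,0],"twist": [0,0,0],"jaw": 1},
  {"xyz": [0,0,0],"twist": [0,0,0],"jaw": 1},
  {"xyz": [0,0,0],"twist": [0,0,0],"jaw": 1},
  {"xyz": [0,0,-3],"twist": [0,0,0],"jaw": 1},
  {"xyz": [0,0,-7],"twist": [0,0,0],"jaw": 1},
  {"xyz": [0,0,-11],"twist": [0,0,0],"jaw": 1},
  {"xyz": [0,0,-15],"twist": [0,0,0],"jaw": 1},
  {"xyz": [0,0,-15],"twist": [0,0,0],"jaw": 1},
  {"xyz": [0,0,-15],"twist": [0,0,0],"jaw": 1},
])

```text
time_s: 3.4
tool_pos: [0.5193, -0.2274, 0.3424]
tool_rot: [179.7, 0.1, 72.5]
force: [-0.9, 0.4, -1.1]
grip_width: 0.0396
grasp_force: 30.0
```

Run:
```python
from cell import env
o=env.get_obs();print(o["tool_pos"],o["tool_rot"],o["qpos"],o["force"])
```

```text
[ 0.51934249 -0.22740333  0.34240758] [1.79686905e+02 7.92797406e-02 7.24520047e+01] [ 47.88982106  12.71876713 -30.55635481  99.16317875   6.9380458
  69.65987221  -1.98140772] [-0.86934812  0.37593823 -1.12229547]
```

>>> servo_tool([
  {"xyz": [34.0,-15.16,0],"twist": [0,0,61],"jaw": 1},
  {"xyz": [34.0,-15.16,0],"twist": [0,0,61],"jaw": 1},
  {"xyz": [34.0,-15.16,0],"twist": [0,0,61],"jaw": 1},
  {"xyz": [34.0,-15.16,0],"twist": [0,0,61],"jaw": 1},
  {"xyz": [34.0,-15.16,0],"twist": [0,0,61],"jaw": 1},
  {"xyz": [34.0,-15.16,0],"twist": [0,0,61],"jaw": 1},
  {"xyz": [34.0,-15.16,0],"twist": [0,0,61],"jaw": 1},
  {"xyz": [34.0,-15.16,0],"twist": [0,0,61],"jaw": 1},
  {"xyz": [34.0,-15.16,0],"twist": [0,0,61],"jaw": 1},
  {"xyz": [34.0,-15.16,0],"twist": [0,0,61],"jaw": 1},
])

```text
time_s: 4.23
tool_pos: [0.4748, 0.1455, 0.3379]
tool_rot: [-179.9, 0.2, 11.3]
force: [0.5, 0.4, -1.2]
grip_width: 0.0396
grasp_force: 30.0
```

>>> servo_tool([
  {"xyz": [0,0,0],"twist": [0,0,0],"jaw": 1},
  {"xyz": [0,0,0],"twist": [0,0,0],"jaw": 1},
  {"xyz": [0,0,0],"twist": [0,0,0],"jaw": 1},
])

```text
time_s: 4.48
tool_pos: [0.4761, 0.1416, 0.3382]
tool_rot: [180.0, 0.2, 11.5]
force: [-0.7, -0.2, -1.7]
grip_width: 0.0399
grasp_force: 30.0
```

Run:
```python
from cell import env
o=env.get_obs();print(o["tool_pos"],o["tool_rot"],o["qpos"],o["force"])
```

```text
[0.47612761 0.14158826 0.33817724] [1.79973648e+02 1.65189059e-01 1.14571113e+01] [  22.90705259    5.13527672  -44.12856624  108.09929833    3.84089928
   68.42161069 -101.07406206] [-0.74284917 -0.16509268 -1.69502907]
```

>>> servo_tool([
  {"xyz": [0,0,4.0],"twist": [0,0,0],"jaw": 1},
  {"xyz": [0,0,4.8],"twist": [0,0,0],"jaw": 1},
  {"xyz": [0,0,4.8],"twist": [0,0,0],"jaw": 1},
  {"xyz": [0,0,4.8],"twist": [0,0,0],"jaw": 1},
])

```text
time_s: 4.82
tool_pos: [0.4765, 0.1415, 0.2914]
tool_rot: [-180.0, 0.1, 11.4]
force: [-0.5, -0.3, -0.3]
grip_width: 0.0398
grasp_force: 30.0
```

Run:
```python
from cell import env
import cv2,numpy as np,pickle
a=env.read_camera("side");b=env.read_camera("top");pickle.dump({"top":b,"side":a},open("d1.pkl","wb"))
f=lambda im,u,v:cv2.resize(im[v-50:v+50,u-33:u+33,::-1],None,fx=6,fy=6,interpolation=cv2.INTER_CUBIC)
cv2.imwrite("pics/p1.png",np.hstack([f(a["img"],205,205),f(b["img"],205,180)]))
o=env.get_obs();print(o["tool_pos"],o["tool_rot"],o["force"])
```

```text
[0.47712093 0.14226602 0.29286385] [ 1.79996101e+02 -8.83838998e-02  1.14011873e+01] [ 0.06993287  0.53959802 -0.810147  ]
```

View pics/p1.png

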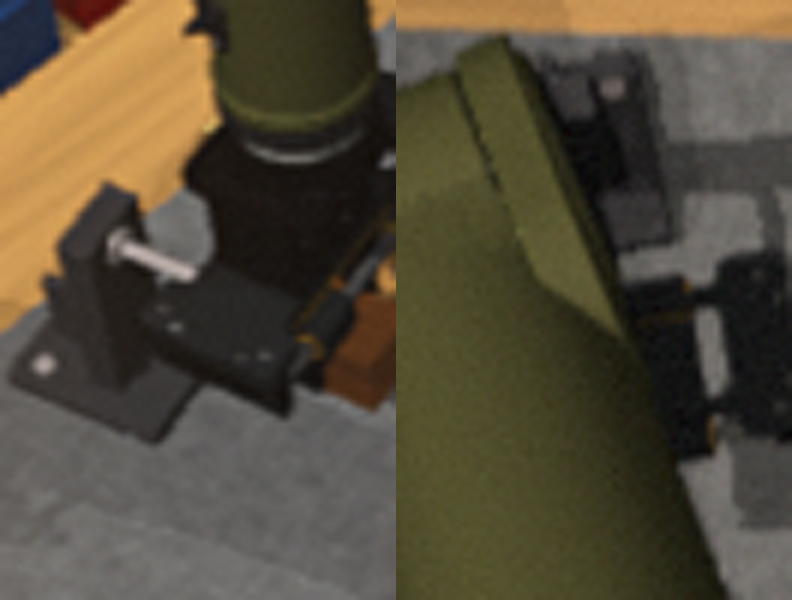

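>>> servo_tool([
  {"xyz": [1.5,-0.05,0.2],"twist": [0,0,0],"jaw": 1},
  {"xyz": [3.0,-0.05,0.2],"twist": [0,0,0],"jaw": 1},
  {"xyz": [3.4,-0.05,0.2],"twist": [0,0,0],"jaw": 1},
  {"xyz": [3.6,-0.05,0.2],"twist": [0,0,0],"jaw": 1},
  {"xyz": [3.8,-0.05,0.2],"twist": [0,0,0],"jaw": 1},
  {"xyz": [4.0,-0.05,0.2],"twist": [0,0,0],"jaw": 1},
  {"xyz": [4.2,-0.05,0.2],"twist": [0,0,0],"jaw": 1},
  {"xyz": [4.3,-0.05,0.2],"twist": [0,0,0],"jaw": 1},
  {"xyz": [4.4,-0.05,0.2],"twist": [0,0,0],"jaw": 1},
  {"xyz": [4.4,-0.05,0.2],"twist": [0,0,0],"jaw": 1},
])

```text
time_s: 5.75
tool_pos: [0.5195, 0.1518, 0.2897]
tool_rot: [180.0, -0.0, 11.5]
force: [0.4, -0.6, -0.6]
grip_width: 0.0397
grasp_force: 30.0
```

>>> servo_tool([
  {"xyz": [0.1,0,0],"twist": [0,0,0],"jaw": 1},
  {"xyz": [0.2,0,0],"twist": [0,0,0],"jaw": 1},
  {"xyz": [0.3,0,0],"twist": [0,0,0],"jaw": 1},
  {"xyz": [0.4,0,0],"twist": [0,0,0],"jaw": 1},
  {"xyz": [0.5,0,0],"twist": [0,0,0],"jaw": 1},
])

```text
time_s: 6.17
tool_pos: [0.5245, 0.1528, 0.2897]
tool_rot: [180.0, 0.0, 11.5]
force: [-0.2, -0.0, -1.2]
grip_width: 0.0394
grasp_force: 30.0
```

>>> servo_tool([
  {"xyz": [0.1,0,0],"twist": [0,0,0],"jaw": 1},
  {"xyz": [0.2,0,0],"twist": [0,0,0],"jaw": 1},
  {"xyz": [0.3,0,0],"twist": [0,0,0],"jaw": 1},
  {"xyz": [0.4,0,0],"twist": [0,0,0],"jaw": 1},
  {"xyz": [0.4,0,0],"twist": [0,0,0],"jaw": 1},
])

```text
time_s: 6.58
tool_pos: [0.5285, 0.1536, 0.2897]
tool_rot: [-180.0, -0.0, 11.5]
force: [0.2, 0.0, -0.8]
grip_width: 0.0399
grasp_force: 30.0
```

>>> servo_tool([
  {"xyz": [0.15,0,0],"twist": [0,0,0],"jaw": 1},
  {"xyz": [0.3,0,0],"twist": [0,0,0],"jaw": 1},
  {"xyz": [0.45,0,0],"twist": [0,0,0],"jaw": 1},
  {"xyz": [0.6,0,0],"twist": [0,0,0],"jaw": 1},
  {"xyz": [0.6,0,0],"twist": [0,0,0],"jaw": 1},
])

```text
time_s: 7.0
tool_pos: [0.5345, 0.1548, 0.2897]
tool_rot: [-180.0, -0.0, 11.4]
force: [-0.1, -0.2, -0.9]
grip_width: 0.0398
grasp_force: 30.0
```

Run:
```python
from cell import env
import cv2,numpy as np
a=env.read_camera("side");b=env.read_camera("top")
f=lambda im,u,v:cv2.resize(im[v-50:v+50,u-33:u+33,::-1],None,fx=6,fy=6,interpolation=cv2.INTER_CUBIC)
cv2.imwrite("pics/p2.png",np.hstack([f(a["img"],205,205),f(b["img"],205,180)]))
o=env.get_obs();print(o["tool_pos"],o["tool_rot"],o["force"],o["wrist_torque"])
```

```text
[0.53420197 0.15483147 0.2896671 ] [-1.79997698e+02  8.36918761e-03  1.14574783e+01] [-0.04881619  0.99791513 -0.75733005] [ 0.00443671  0.02129605 -0.00167956]
```

View pics/p2.png

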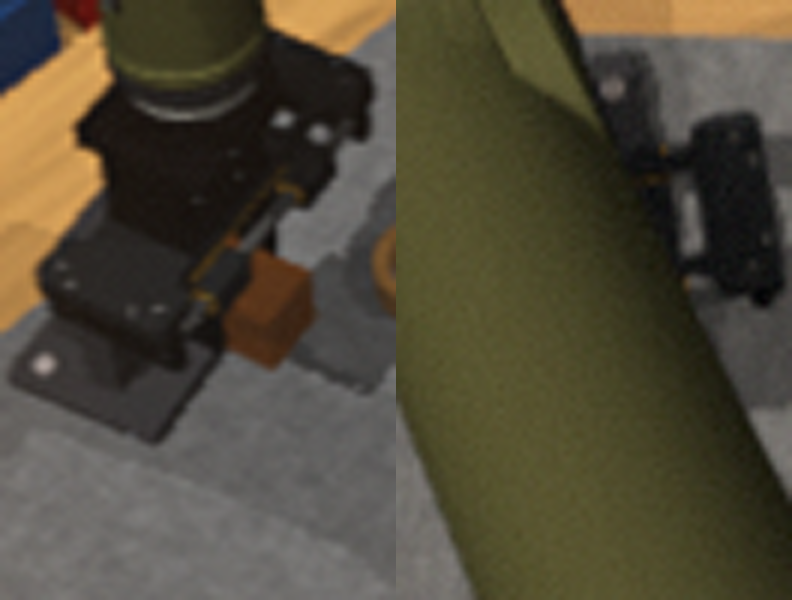

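>>> servo_tool([
  {"xyz": [0.2,0,0],"twist": [0,0,0],"jaw": 1},
  {"xyz": [0.4,0,0],"twist": [0,0,0],"jaw": 1},
  {"xyz": [0.6,0,0],"twist": [0,0,0],"jaw": 1},
  {"xyz": [0.8,0,0],"twist": [0,0,0],"jaw": 1},
  {"xyz": [0.8,0,0],"twist": [0,0,0],"jaw": 1},
])

```text
time_s: 7.52
tool_pos: [0.5425, 0.1564, 0.2897]
tool_rot: [-180.0, -0.0, 11.4]
force: [-0.6, 0.5, -0.7]
grip_width: 0.0398
grasp_force: 30.0
```

>>> servo_tool([
  {"xyz": [0.2,0,0],"twist": [0,0,0],"jaw": 1},
  {"xyz": [0.4,0,0],"twist": [0,0,0],"jaw": 1},
  {"xyz": [0.6,0,0],"twist": [0,0,0],"jaw": 1},
  {"xyz": [0.7,0,0],"twist": [0,0,0],"jaw": 1},
  {"xyz": [0.7,0,0],"twist": [0,0,0],"jaw": 1},
])

```text
time_s: 7.93
tool_pos: [0.5491, 0.1578, 0.2897]
tool_rot: [-180.0, -0.0, 11.4]
force: [-0.3, 0.2, -0.6]
grip_width: 0.0399
grasp_force: 30.0
```

>>> servo_tool([
  {"xyz": [-0.8,0,0],"twist": [0,0,0],"jaw": 1},
  {"xyz": [-1.6,0,0],"twist": [0,0,0],"jaw": 1},
  {"xyz": [-2.4,0,0],"twist": [0,0,0],"jaw": 1},
  {"xyz": [-3.2,0,0],"twist": [0,0,0],"jaw": 1},
  {"xyz": [-4.0,0,0],"twist": [0,0,0],"jaw": 1},
  {"xyz": [-6,0,0],"twist": [0,0,0],"jaw": 1},
  {"xyz": [-8,0,0],"twist": [0,0,0],"jaw": 1},
  {"xyz": [-8,0,0],"twist": [0,0,0],"jaw": 1},
])

```text
time_s: 8.6
tool_pos: [0.4669, 0.1415, 0.2891]
tool_rot: [179.8, 0.2, 11.5]
force: [-1.0, 0.2, -1.5]
grip_width: 0.0398
grasp_force: 30.0
```

```bash
cat > kin.py <<'E'
import numpy as np
from scipy.spatial.transform import Rotation as R
from scipy.optimize import least_squares
import itertools
D=[([76.55236102,18.43398852,-4.01674588,83.16746464,1.29576318,78.54014433,-3.25847898],[.15999407,-.62981522,.40378405],[-179.9037,.00577,14.26005]),
([47.35105728,14.59783477,-29.98492649,101.67315491,7.94590419,65.90698623,-2.58996818],[.51708626,-.22796733,.30421945],[-179.915,.0126,72.5087]),
([47.88982106,12.71876713,-30.55635481,99.16317875,6.9380458,69.65987221,-1.98140772],[.51934249,-.22740333,.34240758],[179.6869,.0793,72.452]),
([22.90705259,5.13527672,-44.12856624,108.09929833,3.84089928,68.42161069,-101.07406206],[.47612761,.14158826,.33817724],[179.97365,.165,11.457])]
E_=lambda a:R.from_euler("xyz",a,degrees=True)
def rots(q,s,c):
    r=[R.identity()]
    for a,k,g in zip("zyzyzyz",s,q): r.append(r[-1]*R.from_euler(a,k*g,degrees=True))
    return r
def frames(q,s,c): r=rots(q,s,c);return r,r[-1]*R.from_euler("z",c,degrees=True)
E
python3 - <<'E'
from kin import *
from cell import env
o=env.get_obs();print(o["tool_pos"],o["tool_rot"],o["qpos"].round(3).tolist())
res=[]
for s1,s3,s5,s7 in itertools.product((1,-1),repeat=4):
    s=(s1,1,s3,1,s5,1,s7)
    for c in (0,90,180,270):
        res.append((max(np.degrees((E_(e).inv()*frames(q,s,c)[1]).magnitude()) for q,p,e in D),s,c))
res.sort(key=lambda x:x[0]);print(res[:3])
s,c=res[0][1:]
# p = h z + r2*(L1 z + a x) + r4*(L2 z+ b x) + r6*(e x + d z)
A=[];B=[]
for q,p,e in D:
    r,_=frames(q,s,c);z=[0,0,1];x=[1,0,0]
    A.append(np.c_[z,r[3].apply(z),r[3].apply(x),r[5].apply(z),r[5].apply(x),r[6].apply(x),r[6].apply(z)]);B.append(p)
sol=np.linalg.lstsq(np.vstack(A),np.hstack(B),rcond=None);print(sol[0].round(4),np.abs(np.vstack(A)@sol[0]-np.hstack(B)).max(),sol[3])
E
```

```text
[0.4668712  0.14145933 0.28908089] [179.84694895   0.20211817  11.49175834] [22.514, 7.386, -44.668, 112.352, 5.964, 62.735, -103.184]
[(np.float64(0.0002193796975538849), (-1, 1, -1, 1, -1, 1, -1), 90), (np.float64(15.89176846544303), (-1, 1, -1, 1, 1, 1, -1), 90), (np.float64(62.63058079080765), (1, 1, -1, 1, 1, 1, -1), 180)]
[-0.3521  0.624   0.0145  0.5284 -0.08    0.093  -0.1951] 0.022841893860113843 [3.98986377 3.45570971 0.27279765 0.22616912 0.09962699 0.05949575
 0.00460636]
```

```bash
cat >> kin.py <<'E'
D.append(([22.514,7.386,-44.668,112.352,5.964,62.735,-103.184],[.4668712,.14145933,.28908089],[179.84694895,.20211817,11.49175834]))
S=(-1,1,-1,1,-1,1,-1);C=90
def terms(q):
    r,T=frames(q,S,C);z=[0,0,1];x=[1,0,0]
    return np.c_[z,r[1].apply(x),r[3].apply(z),r[3].apply(x),r[4].apply(x),r[4].apply(z),r[6].apply(x),r[6].apply(z)],T
E
python3 - <<'E'
from kin import *
A=np.vstack([terms(q)[0] for q,_,_ in D]);B=np.hstack([p for _,p,_ in D])
for n in range(4,9):
  best=[]
  for k in itertools.combinations(range(8),n):
    s=np.linalg.lstsq(A[:,k],B,rcond=None)[0];best.append((np.abs(A[:,k]@s-B).max(),k,s.round(4)))
  best.sort(key=lambda x:x[0])
  for b in best[:3]:print(b)
E
```

```text
(np.float64(0.020273896947351266), (2, 4, 5, 7), array([ 0.5871, -0.0688,  0.4561,  0.1383]))
(np.float64(0.020351603136785357), (0, 2, 4, 5), array([-0.1393,  0.5883, -0.0685,  0.4558]))
(np.float64(0.02184193351048494), (1, 2, 4, 5), array([ 0.0279,  0.4999, -0.0159,  0.4678]))
(np.float64(0.020142080270026924), (2, 3, 4, 5, 7), array([ 0.592 , -0.03  , -0.079 ,  0.4823,  0.1485]))
(np.float64(0.020218941230207427), (0, 2, 3, 4, 5), array([-0.1498,  0.5935, -0.0303, -0.0789,  0.4823]))
(np.float64(0.020229719309000527), (0, 2, 4, 5, 7), array([ 0.086 ,  0.5863, -0.0689,  0.4563,  0.2236]))
(np.float64(0.020192327509510666), (0, 2, 3, 4, 5, 7), array([-0.0997,  0.593 , -0.0302, -0.079 ,  0.4823,  0.0497]))
(np.float64(0.020386874831746032), (2, 3, 4, 5, 6, 7), array([ 0.5869,  0.0053, -0.0781,  0.5187,  0.0672,  0.1234]))
(np.float64(0.02043223817643211), (0, 2, 4, 5, 6, 7), array([-0.1543,  0.5891, -0.0784,  0.515 ,  0.0592, -0.0261]))
(np.float64(0.02047012905406706), (0, 2, 3, 4, 5, 6, 7), array([-0.1573,  0.5883,  0.0055, -0.078 ,  0.5192,  0.0683, -0.0327]))
(np.float64(0.02152891097730758), (0, 1, 2, 3, 4, 5, 7), array([-0.1362,  0.0244,  0.5179, -0.0273, -0.0328,  0.4893, -0.1057]))
(np.float64(0.021558607070228913), (0, 1, 2, 3, 4, 5, 6), array([-0.0194,  0.0234,  0.5168, -0.006 , -0.0343,  0.5107,  0.0403]))
(np.float64(0.021650155299845236), (0, 1, 2, 3, 4, 5, 6, 7), array([-0.1699,  0.0235,  0.5178, -0.0056, -0.0339,  0.5115,  0.0416,
       -0.1504]))
```

```bash
cat > tw.py <<'E'
from kin import *
def target(phi):
    z=np.array([np.cos(np.radians(phi)),np.sin(np.radians(phi)),0]);x=np.array([0,0,1.]);return R.from_matrix(np.c_[x,np.cross(z,x),z])
def go(o,pos,Rt):
    R0=E_(o["tool_rot"]);return (R0.inv().apply(np.array(pos)-o["tool_pos"])*100).round(2),(R0.inv()*Rt).as_rotvec(degrees=True).round(1)
E
python3 - <<'E'
from tw import *
from cell import env
o=env.get_obs()
for phi in(-60,-78,-100):print(phi,go(o,[.45,.12,.42],target(phi)))
# does orientation path look ok: slerp tool-z heights
v=(E_(o["tool_rot"]).inv()*target(-78)).as_rotvec()
for f in(0,.25,.5,.75,1):
    q=E_(o["tool_rot"])*R.from_rotvec(v*f);print(f,q.apply([0,0,1]).round(2),q.apply([1,0,0]).round(2))
E
```

```text
-60 (array([ -2.13,   1.8 , -13.08]), array([-55.3,  77.1,  55.7]))
-78 (array([ -2.13,   1.8 , -13.08]), array([-68.7,  69.6,  69.1]))
-100 (array([ -2.13,   1.8 , -13.08]), array([-84.6,  57.7,  85. ]))
0 [-0. -0. -1.] [ 0.98  0.2  -0.  ]
0.25 [ 0.3  -0.28 -0.91] [ 0.94 -0.06  0.33]
0.5 [ 0.46 -0.58 -0.67] [ 0.72 -0.19  0.67]
0.75 [ 0.43 -0.84 -0.33] [ 0.38 -0.17  0.91]
1 [ 0.21 -0.98  0.  ] [0. 0. 1.]
```

>>> servo_tool([
  {"xyz": [-2,1.8,-4],"twist": [0,0,0],"jaw": 1},
  {"xyz": [-2,1.8,-8],"twist": [-3.8,3.9,3.8],"jaw": 1},
  {"xyz": [-2,1.8,-12],"twist": [-7.6,7.7,7.6],"jaw": 1},
  {"xyz": [-2,1.8,-13],"twist": [-11.4,11.6,11.4],"jaw": 1},
  {"xyz": [-2,1.8,-13],"twist": [-15.2,15.4,15.2],"jaw": 1},
  {"xyz": [-2,1.8,-13],"twist": [-19,19.3,19],"jaw": 1},
  {"xyz": [-2,1.8,-13],"twist": [-22.8,23.2,22.8],"jaw": 1},
  {"xyz": [-2,1.8,-13],"twist": [-26.6,27,26.6],"jaw": 1},
  {"xyz": [-2,1.8,-13],"twist": [-30.5,31,30.5],"jaw": 1},
  {"xyz": [-2,1.8,-13],"twist": [-34.4,34.8,34.6],"jaw": 1},
])

```text
time_s: 9.43
tool_pos: [0.4523, 0.1225, 0.4219]
tool_rot: [155.1, -39.8, -13.9]
force: [-1.2, 0.3, 1.1]
grip_width: 0.04
grasp_force: 30.0
```

Run:
```python
from tw import *
from cell import env
o=env.get_obs();print(o["tool_pos"],o["tool_rot"],o["qpos"].round(3).tolist(),o["grip_width"])
print(go(o,[.45,.12,.42],target(-78)))
```

```text
[0.45228337 0.12253132 0.42190004] [155.11495209 -39.84105959 -13.90912608] [40.814, -14.218, -66.083, 113.779, 35.157, 63.902, -152.643] 0.03996711835795479
(array([-0.25,  0.25,  0.17]), array([-36.6,  36.5,  35.8]))
```

```bash
cat >> kin.py <<'E'
D.append(([40.814,-14.218,-66.083,113.779,35.157,63.902,-152.643],[.45228337,.12253132,.42190004],[155.11495209,-39.84105959,-13.90912608]))
def T2(q):
    r,T=frames(q,S,C);x,y,z=np.eye(3)
    return np.c_[z,r[1].apply(x),r[1].apply(y),r[3].apply(z),r[3].apply(x),r[3].apply(y),r[4].apply(x),r[4].apply(z),r[5].apply(x),r[5].apply(y),r[6].apply(x),r[6].apply(z)],T
names="h 1x 1y L1 3x 3y 4x L2 5x 5y 6x d".split()
def fit(lam=1e-3):
    A=np.vstack([T2(q)[0] for q,_,_ in D]);B=np.hstack([p for _,p,_ in D])
    p0=np.array([.35,0,0,.4,0,0,0,.4,0,0,.08,.12]);
    w=np.eye(12)*lam
    s=np.linalg.lstsq(np.vstack([A,w]),np.r_[B,w@p0],rcond=None)[0];return s,np.abs(A@s-B).max()
E
python3 - <<'E'
from kin import *
for l in(1e-1,1e-2,1e-3,1e-4):
    s,e=fit(l);print(l,e,dict(zip(names,s.round(4).tolist())))
E
```

```text
0.1 0.002398965594678504 {'h': 0.2833, '1x': 0.0135, '1y': -0.0348, 'L1': 0.4067, '3x': 0.0239, '3y': 0.0183, '4x': -0.0068, 'L2': 0.516, '5x': 0.0025, '5y': -0.0107, '6x': 0.0194, 'd': 0.1616}
0.01 0.00014897415856635066 {'h': 0.2532, '1x': 0.002, '1y': -0.0192, 'L1': 0.4591, '3x': 0.0032, '3y': -0.005, '4x': -0.0034, 'L2': 0.5148, '5x': 0.0, '5y': -0.0023, '6x': 0.0043, 'd': 0.1842}
0.001 2.774561127183439e-06 {'h': 0.2495, '1x': 0.0, '1y': -0.0156, 'L1': 0.4677, '3x': 0.0, '3y': -0.0106, '4x': -0.0, 'L2': 0.5131, '5x': 0.0, '5y': -0.0004, '6x': 0.0, 'd': 0.1864}
0.0001 1.2208408201042076e-06 {'h': 0.2495, '1x': -0.0, '1y': -0.0156, 'L1': 0.4678, '3x': -0.0, '3y': -0.0106, '4x': 0.0, 'L2': 0.5131, '5x': 0.0, '5y': -0.0003, '6x': -0.0, 'd': 0.1865}
```

```bash
cat > ik.py <<'E'
from tw import *
P,_=fit(1e-4)
LO=np.array([-163.93,-17.29,-79.2,3.27,-89.18,5.43,-154.24]);HI=np.array([163.93,119.83,71.16,140.29,269.18,117.66,154.24])
def fk(q): A,T=T2(q);return A@P,T
def ik(pos,Rt,q0,m=4,w=.002):
    f=lambda q:np.r_[(fk(q)[0]-pos)*10,(Rt.inv()*fk(q)[1]).as_rotvec()*3,w*np.radians(q-q0)]
    s=least_squares(f,np.clip(q0,LO+m+.1,HI-m-.1),bounds=(LO+m,HI-m));q=s.x
    return q,np.linalg.norm(fk(q)[0]-pos)+.2*(Rt.inv()*fk(q)[1]).magnitude()
E
python3 - <<'E'
from ik import *
q0=np.array(D[-1][0]);rng=np.random.default_rng(0)
for phi in range(-180,180,20):
  best=None
  for az in (phi-40,phi,phi+40,-20,10):
   for rad in (.3,.4,.5):
    pos=np.array([rad*np.cos(np.radians(az)),rad*np.sin(np.radians(az)),.19])
    b=pos+.17*target(phi).apply([0,0,1])
    if not(b[0]>.2 and -.35<b[1]<.3): continue
    for g in (q0,rng.uniform(LO+5,HI-5)):
      q,e=ik(pos,target(phi),g)
      if e<.004:
        d=np.abs(q-q0).max()
        if best is None or d<best[0]:best=(d,pos.round(2),q.round(0).tolist())
  print(phi,best)
E
```

```text
-180 None
-160 (np.float64(267.77363247797433), array([ 0.38, -0.14,  0.19]), [-14.0, 39.0, 22.0, 111.0, 25.0, 114.0, 115.0])
-140 (np.float64(276.7942944354712), array([0.39, 0.07, 0.19]), [-55.0, 46.0, 40.0, 110.0, 14.0, 114.0, 124.0])
-120 (np.float64(268.42278055539515), array([ 0.47, -0.17,  0.19]), [12.0, 39.0, -16.0, 109.0, 68.0, 114.0, 116.0])
-100 (np.float64(260.17507188936173), array([0.39, 0.07, 0.19]), [-22.0, 34.0, -13.0, 119.0, 53.0, 114.0, 108.0])
-80 (np.float64(250.8198220859135), array([0.3 , 0.05, 0.19]), [-11.0, 29.0, -35.0, 136.0, 61.0, 114.0, 98.0])
-60 (np.float64(262.11233121300216), array([0.39, 0.07, 0.19]), [1.0, 34.0, -43.0, 133.0, 91.0, 114.0, 109.0])
-40 (np.float64(258.84376476569264), array([0.49, 0.09, 0.19]), [-95.0, 60.0, 67.0, 133.0, 79.0, 37.0, 106.0])
-20 (np.float64(277.1887993112472), array([0.49, 0.09, 0.19]), [23.0, 38.0, -54.0, 136.0, 143.0, 95.0, 125.0])
0 (np.float64(196.87912366807885), array([ 0.38, -0.32,  0.19]), [-6.0, 55.0, 65.0, 136.0, 210.0, 111.0, 44.0])
20 (np.float64(222.9264646644074), array([ 0.47, -0.17,  0.19]), [19.0, 26.0, 16.0, 135.0, 233.0, 84.0, 70.0])
40 (np.float64(198.54816566613079), array([ 0.47, -0.17,  0.19]), [104.0, 72.0, -75.0, 125.0, -48.0, 31.0, 46.0])
60 (np.float64(182.9111316605318), array([ 0.38, -0.14,  0.19]), [111.0, 71.0, -75.0, 128.0, -27.0, 50.0, 30.0])
80 (np.float64(171.86753005354487), array([ 0.47, -0.17,  0.19]), [93.0, 77.0, -75.0, 108.0, -16.0, 69.0, 19.0])
100 (np.float64(169.0719752790961), array([ 0.47, -0.17,  0.19]), [85.0, 78.0, -75.0, 100.0, -10.0, 88.0, 16.0])
120 (np.float64(168.5287417171414), array([ 0.47, -0.17,  0.19]), [77.0, 79.0, -75.0, 94.0, -6.0, 105.0, 16.0])
140 (np.float64(168.56696656654913), array([0.49, 0.09, 0.19]), [51.0, 79.0, -75.0, 97.0, -8.0, 97.0, 16.0])
160 (np.float64(191.2196861797337), array([0.39, 0.07, 0.19]), [43.0, 58.0, -58.0, 107.0, -13.0, 110.0, 39.0])
```

```bash
cat >> ik.py <<'E'
def jac(q,e=1e-3):
    p,T=fk(q);J=[]
    for i in range(7):
        g=q.copy();g[i]+=e;a,b=fk(g);J.append(np.r_[(a-p),((b*T.inv()).as_rotvec())]/np.radians(e))
    return np.array(J).T
def sim(q,pos,Rt,n=None,wl=.0417,wr=7.16,pull=None,k=0):
    """min-norm servo to pose in rows; returns list of q"""
    q=np.array(q,float);out=[q];p,T=fk(q);pos=np.array(pos)
    d=pos-p;v=(Rt*T.inv()).as_rotvec();N=n or int(np.ceil(max(np.linalg.norm(d)/wl,np.degrees(np.linalg.norm(v))/wr)))
    for i in range(1,N+1):
        tp=p+d*i/N;tR=R.from_rotvec(v*i/N)*T
        for _ in range(6):
            a,b=fk(q);e=np.r_[tp-a,(tR*b.inv()).as_rotvec()];q=q+np.degrees(np.linalg.pinv(jac(q),rcond=1e-3)@e)
        out.append(q)
    return out
E
python3 - <<'E'
from ik import *
o=sim(D[4][0],D[5][1],E_(D[5][2]));print("down->tilt",o[-1].round(1),"true",np.round(D[5][0],1))
o=sim(D[3][0],D[4][1],E_(D[4][2]));print(o[-1].round(1),"true",np.round(D[4][0],1))
o=sim(D[0][0],D[1][1],E_(D[1][2]));print(o[-1].round(1),"true",np.round(D[1][0],1))
# plan
q=np.array(D[5][0]);pos=[.45,.05,.40]
for nm,pp,RR in [("down",pos,E_([180,0,11.5])),("y100",pos,E_([180,0,100])),("y190",pos,E_([180,0,190])),
   ("tilt-80",[.42,.07,.40],target(-80)),("low",[.40,.07,.20],target(-80))]:
    o=sim(q,pp,RR);q=o[-1];O=np.array(o);print(nm,len(o)-1,q.round(0),"lim ok",(O>LO).all()and(O<HI).all(),O.min(0).round(0),O.max(0).round(0))
E
```

```text
down->tilt [  22.    -8.9  -51.7  114.    41.5   68.  -157.9] true [  40.8  -14.2  -66.1  113.8   35.2   63.9 -152.6]
[  22.1    7.3  -44.2  112.4    5.9   62.7 -103.1] true [  22.5    7.4  -44.7  112.4    6.    62.7 -103.2]
[ 47.   14.5 -29.5 101.7   7.8  65.9  -2.5] true [ 47.4  14.6 -30.  101.7   7.9  65.9  -2.6]
down 8 [ 29.  -5. -36. 109.  -3.  75. -85.] lim ok True [  28.  -14.  -66.  109.   -3.   61. -153.] [ 41.  -5. -36. 114.  35.  75. -85.]
y100 13 [ 24.  -5. -31. 109.  -3.  75.   3.] lim ok True [ 24.  -5. -36. 109.  -3.  75. -85.] [ 29.  -5. -31. 109.  -3.  75.   3.]
y190 13 [ 19.  -5. -27. 109.  -2.  75.  93.] lim ok True [ 19.  -5. -31. 109.  -3.  75.   3.] [ 24.  -5. -27. 109.  -2.  75.  93.]
tilt-80 17 [  1.  10. -40. 120.  77. 116. 138.] lim ok True [  1.  -5. -40. 105.  -2.  75.  93.] [ 19.  10. -27. 120.  77. 116. 138.]
low 5 [ -4.  34. -37. 125.  74. 118. 108.] lim ok False [ -4.  10. -40. 120.  74. 116. 108.] [  1.  34. -37. 125.  77. 118. 138.]
```

Run:
```python
from ik import *
pos=[.45,.05,.40];q=np.array(D[5][0])
q=sim(q,pos,E_([180,0,11.5]))[-1];q=sim(q,pos,E_([180,0,100]))[-1];q=sim(q,pos,E_([180,0,190]))[-1]
res=[]
for phi in range(-130,0,15):
  for x in(.35,.42,.49):
    for y in(-.05,.05):
      a=sim(q,[x,y,.40],target(phi));b=sim(a[-1],[x,y,.19],target(phi));O=np.array(a+b)
      res.append((min((O-LO).min(),(HI-O).min()),phi,x,y,b[-1].round(0).tolist()))
res.sort(key=lambda r:-r[0])
for r in res[:8]:print(r)
```

```text
(np.float64(12.065973363549006), -55, 0.49, 0.05, [-1.0, 34.0, -33.0, 126.0, 103.0, 103.0, 117.0])
(np.float64(11.99884098662585), -70, 0.49, -0.05, [6.0, 33.0, -28.0, 125.0, 99.0, 102.0, 116.0])
(np.float64(8.57485736043921), -55, 0.49, -0.05, [9.0, 30.0, -29.0, 131.0, 112.0, 95.0, 115.0])
(np.float64(8.282275654949302), -85, 0.49, -0.05, [6.0, 36.0, -27.0, 119.0, 87.0, 109.0, 116.0])
(np.float64(7.653017853626409), -85, 0.42, -0.05, [7.0, 32.0, -30.0, 127.0, 82.0, 110.0, 110.0])
(np.float64(7.453564334739738), -70, 0.49, 0.05, [-2.0, 37.0, -32.0, 120.0, 91.0, 110.0, 116.0])
(np.float64(7.435876419081865), -40, 0.49, 0.05, [2.0, 31.0, -33.0, 132.0, 117.0, 96.0, 116.0])
(np.float64(6.2293020625704685), -70, 0.42, -0.05, [7.0, 30.0, -32.0, 134.0, 95.0, 104.0, 111.0])
```

Run:
```python
from tw import *
from cell import env
print(go(env.get_obs(),[.45,.05,.40],E_([180,0,30])))
```

```text
(array([-0.23,  5.32,  5.4 ]), array([ 38. , -28.4, -50.1]))
```

>>> servo_tool([
  {"xyz": [0,0.5,0.5],"twist": [3.8,-2.8,-5.0],"jaw": 1},
  {"xyz": [0,1,1],"twist": [7.6,-5.7,-10],"jaw": 1},
  {"xyz": [0,1.6,1.6],"twist": [11.4,-8.5,-15],"jaw": 1},
  {"xyz": [0,2.1,2.1],"twist": [15.2,-11.4,-20],"jaw": 1},
  {"xyz": [0,2.6,2.6],"twist": [19,-14.2,-25],"jaw": 1},
  {"xyz": [0,3.2,3.2],"twist": [22.8,-17,-30],"jaw": 1},
  {"xyz": [0,3.7,3.7],"twist": [26.6,-19.9,-35],"jaw": 1},
  {"xyz": [0,4.2,4.2],"twist": [30.4,-22.7,-40],"jaw": 1},
  {"xyz": [0,4.8,4.8],"twist": [34.2,-25.6,-45.1],"jaw": 1},
  {"xyz": [-0.2,5.3,5.4],"twist": [38,-28.4,-50.1],"jaw": 1},
])

```text
time_s: 10.27
tool_pos: [0.4509, 0.0471, 0.4016]
tool_rot: [-179.8, 0.1, 30.0]
force: [0.8, -0.2, -0.6]
grip_width: 0.0399
grasp_force: 30.0
```

>>> servo_tool([
  {"xyz": [0,0,0],"twist": [0,0,-7],"jaw": 1},
  {"xyz": [0,0,0],"twist": [0,0,-14],"jaw": 1},
  {"xyz": [0,0,0],"twist": [0,0,-21],"jaw": 1},
  {"xyz": [0,0,0],"twist": [0,0,-28],"jaw": 1},
  {"xyz": [0,0,0],"twist": [0,0,-35],"jaw": 1},
  {"xyz": [0,0,0],"twist": [0,0,-42],"jaw": 1},
  {"xyz": [0,0,0],"twist": [0,0,-49],"jaw": 1},
  {"xyz": [0,0,0],"twist": [0,0,-56],"jaw": 1},
  {"xyz": [0,0,0],"twist": [0,0,-63],"jaw": 1},
  {"xyz": [0,0,0],"twist": [0,0,-70],"jaw": 1},
])

```text
time_s: 11.1
tool_pos: [0.4507, 0.0476, 0.4012]
tool_rot: [-179.9, -0.0, 100.1]
force: [-0.1, -0.2, -0.7]
grip_width: 0.0396
grasp_force: 30.0
```

>>> servo_tool([
  {"xyz": [0,0,0],"twist": [0,0,-7],"jaw": 1},
  {"xyz": [0,0,0],"twist": [0,0,-14],"jaw": 1},
  {"xyz": [0,0,0],"twist": [0,0,-21],"jaw": 1},
  {"xyz": [0,0,0],"twist": [0,0,-28],"jaw": 1},
  {"xyz": [0,0,0],"twist": [0,0,-35],"jaw": 1},
  {"xyz": [0,0,0],"twist": [0,0,-42],"jaw": 1},
  {"xyz": [0,0,0],"twist": [0,0,-49],"jaw": 1},
  {"xyz": [0,0,0],"twist": [0,0,-56],"jaw": 1},
  {"xyz": [0,0,0],"twist": [0,0,-63],"jaw": 1},
  {"xyz": [0,0,0],"twist": [0,0,-70],"jaw": 1},
])

```text
time_s: 11.93
tool_pos: [0.4507, 0.0476, 0.4011]
tool_rot: [-180.0, -0.1, 170.1]
force: [0.4, -0.0, -0.6]
grip_width: 0.0398
grasp_force: 30.0
```

Run:
```python
from ik import *
from cell import env
o=env.get_obs();print(o["tool_pos"],o["tool_rot"],o["qpos"].round(1).tolist(),o["grip_width"])
a=sim(o["qpos"],[.49,-.05,.40],target(-70));b=sim(a[-1],[.49,-.05,.19],target(-70));O=np.array(a+b)
print(len(a),b[-1].round(0),(O-LO).min(0).round(0),(HI-O).min(0).round(0))
print(go(o,[.49,-.05,.40],target(-70)))
```

```text
[0.45072248 0.04757669 0.40112898] [-1.79997818e+02 -9.43677736e-02  1.70117533e+02] [18.2, -5.0, -25.8, 109.0, -2.3, 75.6, 73.1] 0.03978608832644727
21 [  6.  33. -27. 125.  98. 102. 116.] [170.  12.  48. 100.  87.  70. 227.] [146.  87.  97.  15. 171.  15.  12.]
(array([-5.54, -8.94,  0.1 ]), array([ 90.7,  52.4, -90.6]))
```

>>> servo_tool([
  {"xyz": [-0.3,-0.45,0],"twist": [4.5,2.6,-4.5],"jaw": 1},
  {"xyz": [-0.6,-0.9,0],"twist": [9.1,5.2,-9.1],"jaw": 1},
  {"xyz": [-0.8,-1.3,0],"twist": [13.6,7.9,-13.6],"jaw": 1},
  {"xyz": [-1.1,-1.8,0],"twist": [18.2,10.5,-18.1],"jaw": 1},
  {"xyz": [-1.4,-2.2,0],"twist": [22.7,13.1,-22.6],"jaw": 1},
  {"xyz": [-1.7,-2.7,0],"twist": [27.2,15.7,-27.2],"jaw": 1},
  {"xyz": [-1.9,-3.1,0],"twist": [31.8,18.3,-31.7],"jaw": 1},
  {"xyz": [-2.2,-3.6,0],"twist": [36.3,21,-36.2],"jaw": 1},
  {"xyz": [-2.5,-4,0],"twist": [40.9,23.6,-40.8],"jaw": 1},
  {"xyz": [-2.8,-4.5,0],"twist": [45.4,26.2,-45.3],"jaw": 1},
])

```text
time_s: 12.77
tool_pos: [0.4708, -0.0016, 0.4011]
tool_rot: [-144.3, -39.4, -154.4]
force: [0.0, -0.0, -1.7]
grip_width: 0.0397
grasp_force: 30.0
```

Run:
```python
from ik import *
from cell import env
o=env.get_obs();print(o["tool_pos"],o["tool_rot"],o["qpos"].round(1).tolist(),o["grip_width"])
print(go(o,[.49,-.05,.40],target(-70)))
```

```text
[ 0.47075382 -0.00159027  0.40107284] [-144.30651166  -39.36886606 -154.40466138] [10.9, 8.5, -31.1, 104.9, 43.8, 101.8, 103.1] 0.039736618351093635
(array([ 0.21, -4.04,  3.28]), array([ 45.4,  26. , -45.1]))
```

>>> servo_tool([
  {"xyz": [0,-0.4,0.3],"twist": [4.5,2.6,-4.5],"jaw": 1},
  {"xyz": [0,-0.8,0.7],"twist": [9.1,5.2,-9.1],"jaw": 1},
  {"xyz": [0.1,-1.2,1],"twist": [13.6,7.8,-13.6],"jaw": 1},
  {"xyz": [0.1,-1.6,1.3],"twist": [18.2,10.4,-18.1],"jaw": 1},
  {"xyz": [0.1,-2,1.6],"twist": [22.7,13,-22.6],"jaw": 1},
  {"xyz": [0.1,-2.4,2],"twist": [27.2,15.6,-27.1],"jaw": 1},
  {"xyz": [0.1,-2.8,2.3],"twist": [31.8,18.2,-31.6],"jaw": 1},
  {"xyz": [0.2,-3.2,2.6],"twist": [36.3,20.8,-36.1],"jaw": 1},
  {"xyz": [0.2,-3.6,3],"twist": [40.9,23.4,-40.6],"jaw": 1},
  {"xyz": [0.2,-4,3.3],"twist": [45.4,26,-45.1],"jaw": 1},
])

```text
time_s: 13.6
tool_pos: [0.4893, -0.05, 0.3992]
tool_rot: [118.2, -90.0, -8.2]
force: [-0.6, -0.5, -1.2]
grip_width: 0.0395
grasp_force: 30.0
```

Run:
```python
from ik import *
from cell import env
o=env.get_obs();print(o["tool_pos"],o["tool_rot"],o["qpos"].round(1).tolist(),o["grip_width"])
print(go(o,[.49,-.05,.188],target(-70)))
```

```text
[ 0.48927092 -0.05003288  0.39920817] [118.20530755 -89.95126617  -8.22551272] [9.7, 6.4, -30.5, 122.4, 92.2, 92.5, 142.2] 0.03950640466621687
(array([-21.12,  -0.09,   0.03]), array([0., 0., 0.]))
```

Lower to blank bottom ≈ 15 cm, then settle.

>>> servo_tool([
  {"xyz": [-3,0,0],"twist": [0,0,0],"jaw": 1},
  {"xyz": [-6,0,0],"twist": [0,0,0],"jaw": 1},
  {"xyz": [-9,0,0],"twist": [0,0,0],"jaw": 1},
  {"xyz": [-12,0,0],"twist": [0,0,0],"jaw": 1},
  {"xyz": [-15,0,0],"twist": [0,0,0],"jaw": 1},
  {"xyz": [-18,0,0],"twist": [0,0,0],"jaw": 1},
  {"xyz": [-20,0,0],"twist": [0,0,0],"jaw": 1},
  {"xyz": [-21.1,0,0],"twist": [0,0,0],"jaw": 1},
  {"xyz": [-21.1,0,0],"twist": [0,0,0],"jaw": 1},
  {"xyz": [-21.1,0,0],"twist": [0,0,0],"jaw": 1},
])

```text
time_s: 14.43
tool_pos: [0.49, -0.0495, 0.1882]
tool_rot: [-131.2, -89.8, -119.1]
force: [0.4, 0.2, -0.4]
grip_width: 0.0398
grasp_force: 30.0
```

>>> servo_tool([
  {"xyz": [0,0,0],"twist": [0,0,0],"jaw": 1},
  {"xyz": [0,0,0],"twist": [0,0,0],"jaw": 1},
  {"xyz": [0,0,0],"twist": [0,0,0],"jaw": 1},
  {"xyz": [0,0,0],"twist": [0,0,0],"jaw": 1},
  {"xyz": [0,0,0],"twist": [0,0,0],"jaw": 1},
  {"xyz": [0,0,0],"twist": [0,0,0],"jaw": 1},
])

```text
time_s: 14.93
tool_pos: [0.49, -0.0496, 0.1889]
tool_rot: [-105.7, -89.7, -144.5]
force: [-0.2, -0.4, -1.3]
grip_width: 0.0399
grasp_force: 30.0
```

Run:
```python
from tw import *
from cell import env
import cv2
a=env.read_camera("side");b=env.read_camera("top")
f=lambda im,x:cv2.resize(im[x[1]:x[1]+170,x[0]:x[0]+130,::-1],None,fx=3,fy=3,interpolation=cv2.INTER_CUBIC)
cv2.imwrite("pics/f.png",np.hstack([f(a["img"],(220,80)),f(b["img"],(260,110))]))
o=env.get_obs();r=E_(o["tool_rot"]);print(o["tool_pos"],r.apply([1,0,0]).round(4),r.apply([0,0,1]).round(3),o["joint_velocities"].round(2),o["grip_width"],o["force"],o["time_s"])
```

```text
[ 0.48994194 -0.04954644  0.18868962] [-0.0032 -0.0026  1.    ] [ 0.338 -0.941 -0.001] [ 0.01  0.2  -0.05  0.02 -0.02  0.07 -0.12] 0.03978957695465525 [-0.57482272  0.35042339 -0.42757012] 15.0333
```

View pics/f.png

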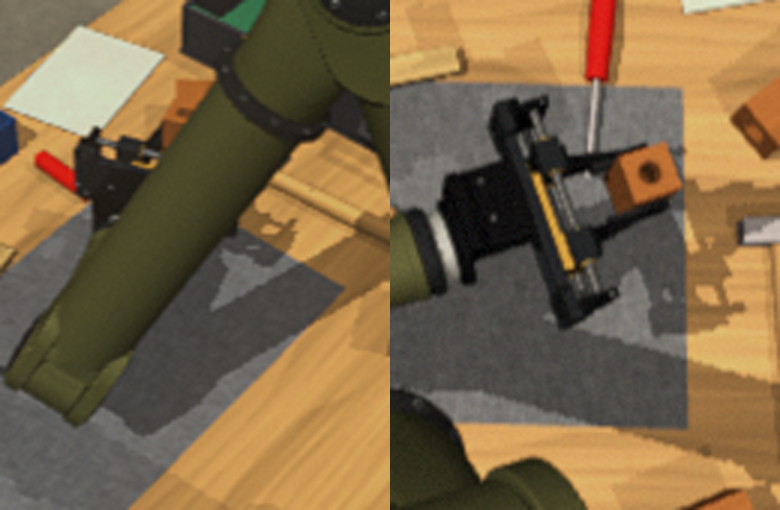

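```bash
python3 -c "
from cell import env
print(env.sign_off())"
```

```text
the job is handed in; nothing more can be done
None
```

The job is handed in at about 15 s: the first end I offered was the bored one and slid about 30 mm over the pin with no resistance. The blank is now held still, hole straight up, its lower end about 15 cm off the bench. The screwdriver looked undisturbed in the last picture; the arm hid the tape roll, and I did not check the other things one by one.

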